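Clamp two offcuts end to end in a cam jig

ROBOT

A 6-joint arm with a two-finger parallel gripper is mounted at the origin on a cart in front of the work surface, level with it; the furniture and walls round the work are solid. World frame = base frame: x ahead of the robot, y to its left, z up, the work surface at z = 0. Lengths are in m, angles in degrees, forces in N, time in s.
With the tool pointing down it reaches from about 0.35 to 0.875 m from the base axis. Payload 4.2 kg.
Tool frame: the origin (TCP) lies on the front face of the gripper's body, between the roots of the fingers; the fingertips stand 70 mm ahead of it and the grasp point (between the pads) lies 51 mm ahead of it; z points along the fingers, y is the line along which they close (so a half turn about z gives the same grasp; the last joint's range is limited). The gripper opens to 87 mm and grips with 3 to 60 N. Pads are 19 mm wide; open, the fingers measure 117 mm over their backs; the gripper's body (75 mm by 190 mm) begins 51 mm behind the grasp point.
Start: joints at [78.816, 22.042, 0.453, 0, -68.411, -14.817], TCP at [0.274, 0.562, 0.292] pointing down, gripper open.
Joint ranges: [-179.83, 179.83], [-69.29, 118.12], [-61.27, 80.66], [-181.25, 117.63], [-171.15, -9.14], [-177.46, 177.46]. Speed limits (degrees/s): [159.86, 159.86, 180, 180, 180, 180].

INTERFACE

Orientations are given as a 3x3 rotation matrix whose columns are the frame's x, y, z axes.
In Python, from station import r gives the robot as it stands.
- The arm moves only by the shell command python3 -m pendant 'ROWS' [OPENING]. ROWS is JSON, a list of rows, each a list of 2 entries, a list of its own where there are three numbers: the shift along the tool's x, y, z in mm, then the turn, a rotation vector about the tool's x, y, z in rad. A call has 1 to 10 rows; each row is the pose to reach, as a shift and turn from the pose commanded when the call began, along the tool's axes at that moment; what a row does not reach only later rows make up. A row lasts 1/10 s, in which the tool goes at most 50 mm and 8.59 degrees, less where a joint would pass 70% of its speed; a pose out of reach is approached as far as the arm can. A call with a gripper value outside its range is refused whole. OPENING is the opening, from 0 (shut) to 1 (fully open), set as the call begins (- or left out, the last holds). The fingers move at their own pace and stop on an object; the grip force is fixed at half the most. Time passes only in rows, so rows that repeat a pose let the fingers close. It gives the time, the measured TCP pose, the force, the opening and the grip force at its end, in the units of the state.
- r.sense(): the state, without advancing time (a new reading comes with each control period).
- r.capture(name): name is "side" or "top"; returns a dict with "frame" (400x640x3 uint8, red, green, blue), "vertical_fov" (degrees; the focal length in pixels is half the picture's height over the tangent of half this angle, whatever the lens; pixels are square), "cx", "cy" (the principal point, pixels), "distortion" ([k1, k2, p1, p2, k3] as OpenCV has them; the pictures are not rectified), "rvec" (rotation vector, rad) and "tvec" (3), from world to camera coordinates, as OpenCV has them. Camera axes: x right, y down, z forward; pixel columns grow to the right and rows downward; lengths in m; the calibration is good to about 2 mm. A picture is of the moment at which its call begins. There is no depth.
- r.finish_job(): hands the job in; it is judged then, once.
The state is a dict: "time_s": time; "joints": joint angles; "joint_velocities": joint speeds; "effort": joint torques, N m; "tcp_pos": TCP position; "ee_rot": TCP orientation; "wrist_force": force on the tool from outside, world axes, zero at the start; "moment": the same for the moment, N m; "gripper_width": opening from 0.0 (shut) to 1.0 (fully open); "gripper_force": force on a finger pad.
Only numpy, scipy, OpenCV 4.12 (cv2) and the standard library are available. Lean on these libraries where they do the work, as an engineer would, in place of code of your own. Each camera call takes 0.05 s, during which the arm holds its last target. There are 200 camera calls.

TASK

Swing the lever of the cam jig fully open, lay the softwood batten and the square softwood block end to end along the middle of its bed, the batten at the fixed stop and the square block next to the sliding jaw, and let go of them. Then turn the cam a quarter turn, fully home, so that the jaw draws the two tight together against the stop. Leave the things lying around where they are.

Things in the scene. Friction and masses are not known exactly. Their poses are not given: they have to be found in the camera images.
- jig: Wooden cam clamping jig fixed to the bench. Board 100 mm (x) by 325 mm (y), 12 mm thick; origin on its underside, z up, +y from the cam to the fixed stop. A scribed line marks the bed's middle (x = 0). The bed, board top at z = 12 mm, is open at both sides; strips (x = +-36 to 46 mm, y = -88 to -32 mm, tops at z = 22 mm) flank the jaw.
- stop_face (a point): Foot of the fixed stop's face, on the bed's surface, at jig (0, 135, 12) mm; axes as the jig's. The stop is a wooden block 92 mm wide, 22 mm thick, its top 42 mm above the bench.
- jaw_face (a point): Middle of the sliding jaw's sprung face plate (70 mm wide, top 40 mm above the bench; gives up to 5 mm, 4.5 N per mm). Cam open: face at jig y = -48 mm, 183 mm from the stop; the parts together: 170 mm. It moves 16 mm to the stop in a quarter turn, evenly with the angle, and grips the parts from about 1.3 rad on.
- cam (a joint): Angle of the cam lever, rad: 0 = fully open, lever along the jig pointing away from the stop (jig -y); 1.57 = fully home, lever pointing to jig -x, toward the robot. Closes clockwise seen from above; starts partly closed. End stops at -0.03 and 1.6. Stays where left; needs about 0.4 to 0.6 N m, 5 to 7 N at the grip.
- cam_pivot (a point): Point on the cam's upright axis, level with the grip's middle (67 mm above the bench), at jig x = 0, y = -109 mm; axes as the jig's.
- cam_grip (a point): Middle of the upright round wooden grip on the end of the lever, 85 mm from the cam's axis: 22 to 24 mm thick, 44 mm tall, from 45 to 89 mm above the bench. Under it the lever, 26 mm wide, its underside 35 mm above the bench.
- batten_centre (a point): Centre of the batten: plain softwood offcut 45 mm (x) by 110 mm (y) by 35 mm high, lying flat; 0.08 to 0.15 kg. In the jig its length lies along the jig's y.
- square_centre (a point): Centre of the square block: plain softwood offcut 60 by 60 mm (x, y), 20 mm high, lying flat; 0.08 to 0.15 kg. Other pieces of wood or cork lie close along its +x and -x sides (gaps 10 to 20 mm), its y sides are free. Either pair of sides may lie along the jig.
- sander_centre (a point): Centre of the cork sanding block, 56 by 94 by 31 mm, beside the square block; leave it.
- strip_centre (a point): Centre of the thin softwood strip, 38 by 140 by 19 mm, on the other side of the square block; leave it.
- jar_centre (a point): Centre of a jar of nuts with dark lid, 68 mm wide, 95 mm tall, beside the batten's +x side; leave it.
- glue_centre (a point): Centre of a glue bottle with orange nozzle, 59 mm wide, 176 mm tall, behind the left end of the jig; leave it.
Not all that is in view belongs to the job. Leave any green look-alike of the part that bears square_centre alone.

How it is judged:
By the outcome, as a careful person would: the job done as asked, in the order asked, and still so for the second after the job is handed in, with the robot touching nothing.
It also fails if it takes over 72 s, if anything falls off the work surface, if the arm or the gripper's body presses on something with over 40 N, if the wrist force passes 120 N, or if a joint passes its speed limit or range.

## Working session

There is one attempt and no reset: what is moved stays moved. The work goes in short steps, Python scripts to look and compute and a shell command to move; the robot and the scene stay as the last step left them, time stands still between calls to the robot, and variables do not carry over. Pictures are saved under pics/ and viewed, at most 10 in all, crops included, and the job is handed in when it is done.

```bash
mkdir -p pics; ls; cat > h.py <<'E'
import numpy as np, cv2
from station import r
def cam(c):
    f=200/np.tan(np.radians(c["vertical_fov"])/2)
    h,w=c["frame"].shape[:2]; f=h/2/np.tan(np.radians(c["vertical_fov"])/2)
    return np.array([[f,0,c["cx"]],[0,f,c["cy"]],[0,0,1]]),np.array(c["distortion"],float)
def shot(name,fn):
    c=r.capture(name); cv2.imwrite("pics/"+fn,c["frame"][:,:,::-1]); np.save("pics/"+fn+".npy",c,allow_pickle=True); return c
def load(fn): return np.load("pics/"+fn+".npy",allow_pickle=True).item()
def ray(c,uv):
    K,d=cam(c); n=cv2.undistortPoints(np.array(uv,float).reshape(-1,1,2),K,d).reshape(-1,2)
    R=cv2.Rodrigues(np.array(c["rvec"],float))[0]; t=np.array(c["tvec"],float).reshape(3)
    D=np.c_[n,np.ones(len(n))]@R; return -R.T@t,D
def onz(c,uv,z):
    o,D=ray(c,uv); return o+D*((z-o[2])/D[:,2])[:,None]
def proj(c,P):
    K,d=cam(c); return cv2.projectPoints(np.array(P,float).reshape(-1,1,3),np.array(c["rvec"],float),np.array(c["tvec"],float),K,d)[0].reshape(-1,2)
E
python3 - <<'E'
from h import *
np.set_printoptions(precision=3,suppress=True)
for n in("top","side"):
    c=shot(n,n+"0.png"); o,_=ray(c,[[320,200]]); print(n,o,c["vertical_fov"],c["cx"],c["cy"])
print(r.sense())
E
```

```text
pics
top [0.291 0.038 1.402] 45.71059953792548 324.6464494830015 200.71142313941408
side [0.084 1.562 0.933] 45.15185243885982 308.76932867232847 189.2131296247623
{'time_s': 0.1, 'joints': array([ 78.818,  22.086,   0.387,  -0.024, -68.412, -14.816]), 'joint_velocities': array([-0.013,  0.024,  0.216,  0.077, -0.052,  0.046]), 'effort': array([ -0.001, -39.169,  18.794,   4.232,   0.014,  -0.   ]), 'tcp_pos': array([0.274, 0.561, 0.291]), 'ee_rot': array([[ 0.899, -0.438, -0.001],
       [-0.438, -0.899, -0.002],
       [ 0.   ,  0.002, -1.   ]]), 'wrist_force': array([ 1.202, -0.813,  0.054]), 'moment': array([ 0.013, -0.008, -0.017]), 'gripper_force': 0.0, 'gripper_width': 1.0001920746512516}
```

View pics/top0.png

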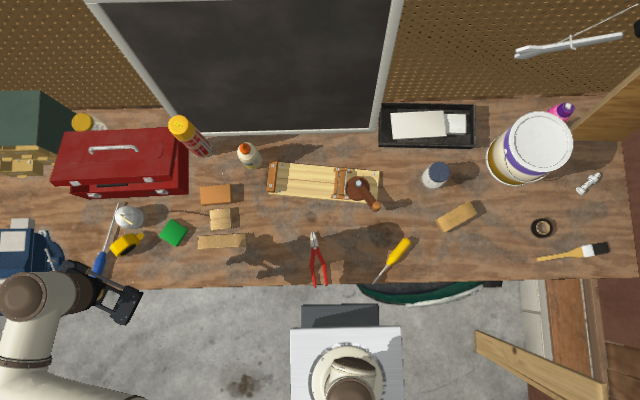

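View pics/side0.png

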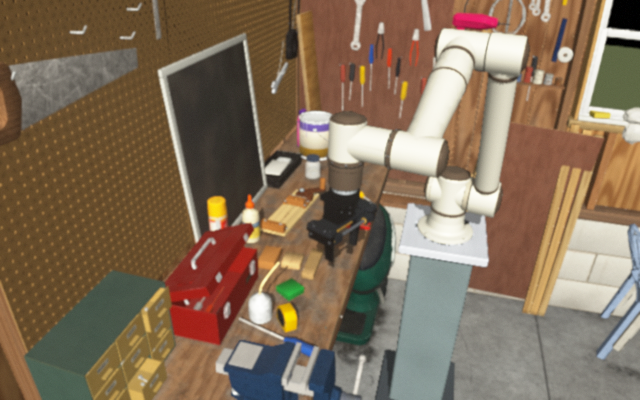

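The top view shows the jig at about (325,182) with the cam at (362,187). The batten is at about (459,215), the jar at (435,175), the square at (220,218), the sander at (214,194), the strip at (221,241) and the green decoy at (173,232). I'll enlarge the middle.

```bash
python3 - <<'E'
from h import *
c=load("top0.png"); f=c["frame"][:,:,::-1]
a=cv2.resize(f[150:230,255:395],None,fx=5.6,fy=5.6,interpolation=cv2.INTER_CUBIC)[:300]
b1=cv2.resize(f[175:255,190:260],None,fx=5,fy=5,interpolation=cv2.INTER_CUBIC)[:300]
b=cv2.resize(f[175:255,190:260],None,fx=3.75,fy=3.75,interpolation=cv2.INTER_CUBIC)
d=cv2.resize(f[155:235,415:495],None,fx=3.75,fy=3.75,interpolation=cv2.INTER_CUBIC)
a=a[:300]
o=np.zeros((600,800,3),np.uint8); o[:300,:a.shape[1]]=a[:, :800]; o[300:600,:b.shape[1]]=b; o[300:600,300:300+d.shape[1]]=d
cv2.imwrite("pics/crop0.png",o)
E
```

```text
(no output)
```

View pics/crop0.png

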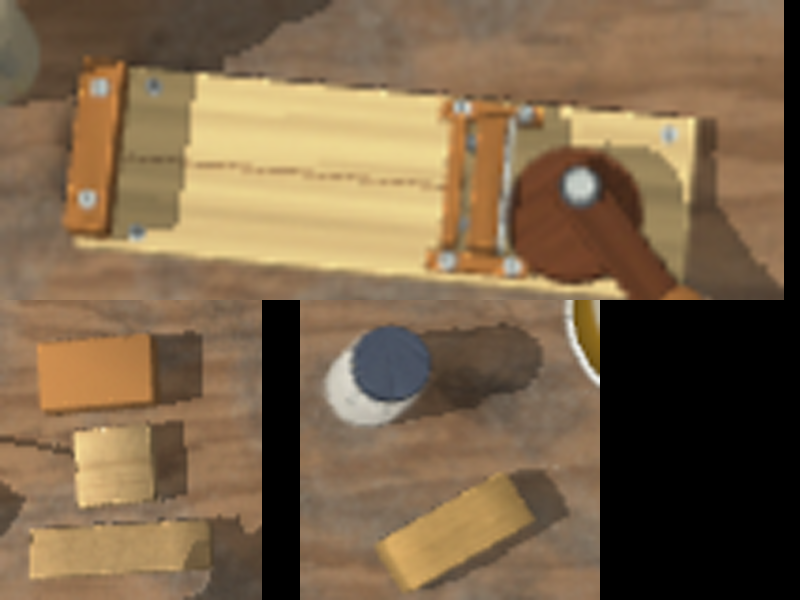

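The crop shows the jig with the stop on the left and the scribed line running from (125,158) to (445,187). The lever points to the lower right. The batten is tilted about 30°, and the square is nearly axis aligned between the sander and the strip.

```bash
cat > fit.py <<'E'
from h import *
from scipy.optimize import least_squares
np.set_printoptions(precision=4,suppress=True)
def fitpose(c,P,uv,x0):
    P=np.array(P,float);uv=np.array(uv,float)
    def W(p):
        s,k=np.sin(p[2]),np.cos(p[2]); return np.c_[p[0]+k*P[:,0]-s*P[:,1],p[1]+s*P[:,0]+k*P[:,1],P[:,2]]
    s=least_squares(lambda p:(proj(c,W(p))-uv).ravel(),x0,loss='soft_l1'); return s.x,(proj(c,W(s.x))-uv)
E
python3 - <<'E'
from fit import *
c=load("top0.png")
A=lambda X,Y:(255+(X+.5)/5.6-.5,150+(Y+.5)/5.6-.5)
B=lambda X,Y:(190+(X+.5)/3.75-.5,175+(Y-300+.5)/3.75-.5)
D=lambda X,Y:(415+(X-300+.5)/3.75-.5,155+(Y-300+.5)/3.75-.5)
m=.001
print(onz(c,[A(580,184),A(300,170)],.012))
P=np.array([[0,135,12],[46,135,42],[46,157,42],[-46,135,42],[-46,157,42],[35,-48,40],[-35,-48,40]])*m
uv=[A(125,158),A(126,62),A(87,60),A(109,235),A(65,231),A(458,107),A(446,264)]
x,res=fitpose(c,P,uv,[.5,.05,0]);print("jig",x[:2],np.degrees(x[2]));print(res)
for z in(.04,.07,.09):
  print("pivot",onz(c,[A(580,184)],z))
s,k=np.sin(x[2]),np.cos(x[2]); print("pivot model",x[0]-s*-.109,x[1]+k*-.109)
# square
P=np.array([[30,30,20],[30,-30,20],[-30,-30,20],[-30,30,20]])*m
x,res=fitpose(c,P,[B(75,430),B(150,425),B(155,497),B(80,507)],[.45,.3,0]);print("sq",x[:2],np.degrees(x[2]));print(res)
print("sander",onz(c,[B(38,345),B(152,335),B(155,402),B(44,411)],.031))
print("strip",onz(c,[B(32,530),B(210,520),B(212,568),B(32,578)],.019))
P=np.array([[22.5,-55,35],[-22.5,-55,35],[-22.5,55,35],[22.5,55,35]])*m
x,res=fitpose(c,P,[D(512,473),D(537,520),D(412,587),D(380,545)],[.45,-.3,.5]);print("bat",x[:2],np.degrees(x[2]));print(res)
print("jar",onz(c,[D(391,362)],.095), "glue", onz(c,[(245,148)],.17))
E
```

```text
[[ 0.5691 -0.0536  0.012 ]
 [ 0.5809  0.0955  0.012 ]]
jig [0.5714 0.0567] -7.500904923535262
[[-0.5499  0.365 ]
 [ 0.0119  0.1889]
 [-0.4307 -0.1975]
 [-0.7392 -0.1408]
 [-0.3643 -0.1879]
 [ 2.1481  2.1311]
 [ 1.8912 -2.5566]]
pivot [[ 0.5635 -0.0517  0.04  ]]
pivot [[ 0.5575 -0.0497  0.07  ]]
pivot [[ 0.5535 -0.0484  0.09  ]]
pivot model 0.5572101158714987 -0.051318578639961046
sq [0.471  0.3555] 4.262747280550547
[[-0.1659  0.1969]
 [ 0.1707 -0.531 ]
 [ 0.2366  0.4402]
 [-0.2409 -0.135 ]]
sander [[0.5659 0.4143 0.031 ]
 [0.5714 0.3249 0.031 ]
 [0.5179 0.3222 0.031 ]
 [0.5133 0.4088 0.031 ]]
strip [[0.4216 0.4199 0.019 ]
 [0.4255 0.2813 0.019 ]
 [0.3881 0.2797 0.019 ]
 [0.3843 0.4192 0.019 ]]
bat [ 0.4572 -0.3342] 26.49061163518686
[[-1.3973 -0.3058]
 [-0.0068  0.7312]
 [ 0.1934  0.707 ]
 [ 0.8056 -1.8113]]
jar [[ 0.5782 -0.2755  0.095 ]] glue [[0.6402 0.2565 0.17  ]]
```

```bash
python3 - <<'E'
from h import *
c=load("top0.png")
f=c["frame"][:,:,::-1]
cv2.imwrite("pics/c1.png",np.hstack([cv2.resize(f[165:225,335:395],(600,600),interpolation=cv2.INTER_CUBIC)]))
E
```

```text
(no output)
```

View pics/c1.png

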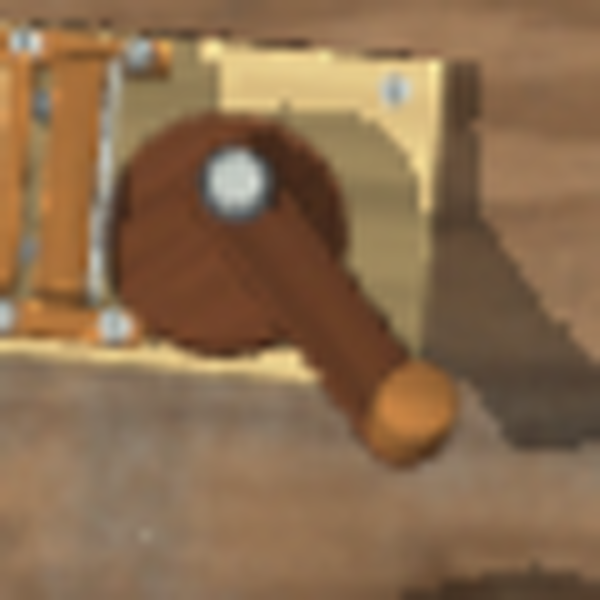

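The enlarged crop shows the pivot screw at (236,182) and the grip top at about (415,395), so the lever is partly closed. I'll refit the jig without the jaw points.

```bash
cat >> fit.py <<'E'
def J2W(j,x,y):
    s,k=np.sin(j[2]),np.cos(j[2]); return np.array([j[0]+k*x-s*y,j[1]+s*x+k*y])
def rel(xy,z,phi,st=None):
    "tool-frame shift mm and z turn (rad) to reach tool-down TCP at xy,z with tool y at phi deg"
    from scipy.spatial.transform import Rotation as Ro
    st=st or r.sense(); R=st["ee_rot"]; a=np.radians(phi)
    T=np.array([[-np.sin(a),np.cos(a),0],[np.cos(a),np.sin(a),0],[0,0,-1]]).T
    T=np.c_[[-np.sin(a),np.cos(a),0],[np.cos(a),np.sin(a),0],[0,0,-1]]
    return (R.T@(np.r_[xy,z]-st["tcp_pos"])*1000).round(1), Ro.from_matrix(R.T@T).as_rotvec().round(3)
E
python3 - <<'E'
from fit import *
c=load("top0.png")
A=lambda X,Y:(255+(X+.5)/5.6-.5,150+(Y+.5)/5.6-.5)
C=lambda X,Y:(335+(X+.5)/10-.5,165+(Y+.5)/10-.5)
P=np.array([[0,135,12],[46,135,42],[46,157,42],[-46,135,42],[-46,157,42],[50,-162.5,12]])*.001
uv=[A(125,158),A(126,62),A(87,60),A(109,235),A(65,231),C(441,60)]
x,res=fitpose(c,P,uv,[.5,.05,0]);print("jig",x,np.degrees(x[2]));print(res)
e=onz(c,[A(125,158),A(445,187)],.012); print("line deg",np.degrees(np.arctan2(-(e[0]-e[1])[0],(e[0]-e[1])[1])), [ ( (q[0]-x[0])*np.cos(x[2])+(q[1]-x[1])*np.sin(x[2]) ) for q in e])
p=J2W(x,0,-.109); g=onz(c,[C(415,393)],.089)[0,:2]; d=g-p
ang=np.degrees(np.arctan2(d[1],d[0])); print("pivot",p,"grip",g,"len",np.linalg.norm(d),"lever a",(-90+np.degrees(x[2]))-ang)
np.save("jig.npy",x)
a=(-90+np.degrees(x[2]))-ang; u=d/np.linalg.norm(d)
print(rel(p+.085*u,.20,-180+np.degrees(x[2])-a))
E
```

```text
jig [ 0.5731  0.0548 -0.1189] -6.810583160680441
[[ 0.0232  0.3227]
 [ 0.4075  0.1284]
 [-0.0455 -0.1707]
 [ 0.0379 -0.1662]
 [ 0.4019 -0.1243]
 [-1.2463  0.0582]]
line deg -6.903580967868411 [np.float64(0.0009745251572947609), np.float64(0.0006956671605384077)]
pivot [ 0.5602 -0.0534] grip [ 0.4913 -0.0962] len 0.0811292796715385 lever a 51.38996075856184
(array([481.7, 498.7,  92.3]), array([ 0.001, -0.002,  2.133]))
```

```bash
python3 -m pendant '[[[482,499,0],[0,0,2.13]],[[482,499,0],[0,0,2.13]],[[482,499,0],[0,0,2.13]],[[482,499,0],[0,0,2.13]],[[482,499,0],[0,0,2.13]],[[482,499,0],[0,0,2.13]],[[482,499,0],[0,0,2.13]],[[482,499,0],[0,0,2.13]],[[482,499,0],[0,0,2.13]],[[482,499,0],[0,0,2.13]]]' 0.7
python3 - <<'E'
from fit import *
j=np.load("jig.npy"); p=J2W(j,0,-.109); a=np.radians(-90-6.8-51.4); print(r.sense()["joints"])
print(rel(p+.085*np.array([np.cos(a),np.sin(a)]),.19,-186.8-51.4))
E
```

```text
time_s: 1.1
tcp_pos: [0.4284, 0.0842, 0.2923]
ee_rot: [[-0.379, -0.925, 0.0], [-0.925, 0.379, 0.0], [-0.0, -0.0, -1.0]]
wrist_force: [1.7, 0.3, -1.0]
gripper_width: 0.704
gripper_force: 0.0
[ 32.5845   3.3002 -24.3115  -0.0058 -62.3712 -54.8475]
(array([ 146.3, -124.2,  102.3]), array([-0.   ,  0.   ,  0.627]))
```

```bash
python3 -m pendant '[[[146,-124,70],[0,0,0.627]],[[146,-124,90],[0,0,0.627]],[[146,-124,102],[0,0,0.627]],[[146,-124,102],[0,0,0.627]],[[146,-124,102],[0,0,0.627]],[[146,-124,102],[0,0,0.627]],[[146,-124,102],[0,0,0.627]]]'
python3 - <<'E'
from fit import *
c=shot("top","t1.png"); s=shot("side","s1.png")
f=c["frame"][:,:,::-1]; g=s["frame"][:,:,::-1]
cv2.imwrite("pics/v1.png",np.hstack([cv2.resize(f[140:260,310:430],(400,400),interpolation=cv2.INTER_CUBIC),cv2.resize(g[140:260,250:370],(400,400),interpolation=cv2.INTER_CUBIC)]))
j=np.load("jig.npy"); p=J2W(j,0,-.109); a=np.radians(-90-6.8-51.4)
print(rel(p+.085*np.array([np.cos(a),np.sin(a)]),.121,-186.8-51.4))
print(r.sense()["joints"])
E
```

```text
time_s: 1.8
tcp_pos: [0.4888, -0.0957, 0.19]
ee_rot: [[-0.847, -0.532, -0.001], [-0.532, 0.847, -0.0], [0.001, 0.0, -1.0]]
wrist_force: [-0.2, 0.1, 0.5]
gripper_width: 0.698
gripper_force: 0.0
(array([ 2.9, -2.2, 70. ]), array([-0.001,  0.001,  0.007]))
[  7.7382  15.7303 -25.2465   0.0006 -48.9452 -65.5188]
```

View pics/v1.png

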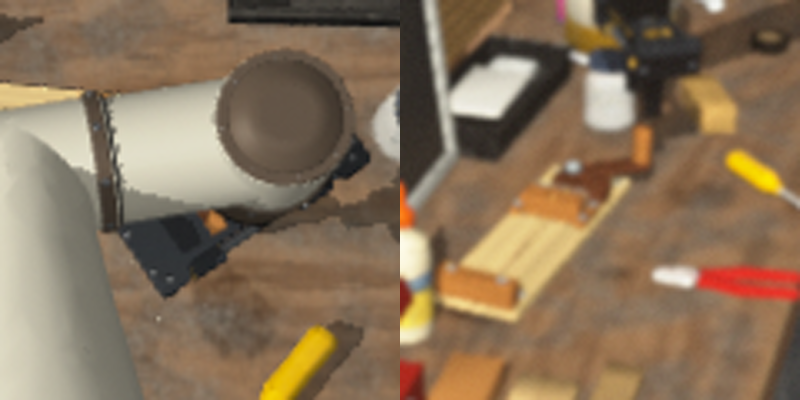

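The views show the gripper over the grip, with its long side along tool y and the grip at (645,145) in the side half. I'll go down and close.

```bash
python3 -m pendant '[[[3,-2,30],[0,0,0]],[[3,-2,60],[0,0,0]],[[3,-2,70],[0,0,0]],[[3,-2,70],[0,0,0]]]' && python3 -m pendant '[[[0,0,0],[0,0,0]],[[0,0,0],[0,0,0]],[[0,0,0],[0,0,0]],[[0,0,0],[0,0,0]],[[0,0,0],[0,0,0]],[[0,0,0],[0,0,0]]]' 0
python3 - <<'E'
from fit import *
j=np.load("jig.npy"); p=J2W(j,0,-.109); s=r.sense(); d=s["tcp_pos"][:2]-p; print(np.linalg.norm(d),-96.8-np.degrees(np.arctan2(d[1],d[0])))
for aa in(42,33,24,15,7,0,-1):
    a=np.radians(-96.8-aa); print(aa,*rel(p+.085*np.array([np.cos(a),np.sin(a)]),.121,-186.8-aa,s))
E
```

```text
time_s: 2.3
tcp_pos: [0.4871, -0.0981, 0.1198]
ee_rot: [[-0.846, -0.533, -0.002], [-0.533, 0.846, -0.0], [0.002, 0.001, -1.0]]
wrist_force: [0.5, 0.0, 0.9]
gripper_width: 0.702
gripper_force: 0.0
time_s: 2.9
tcp_pos: [0.4874, -0.0986, 0.1205]
ee_rot: [[-0.847, -0.532, -0.0], [-0.532, 0.847, 0.0], [-0.0, 0.0, -1.0]]
wrist_force: [-1.5, 2.6, 3.1]
gripper_width: 0.259
gripper_force: 29.8
0.08575679137447481 51.35740566994026
42 [ -1.8 -13.8  -0.5] [ 0.     0.    -0.159]
33 [ -5.  -26.8  -0.5] [ 0.     0.    -0.316]
24 [-10.1 -39.1  -0.5] [ 0.     0.    -0.473]
15 [-17.1 -50.5  -0.5] [ 0.    0.   -0.63]
7 [-24.7 -59.5  -0.5] [ 0.    0.   -0.77]
0 [-32.4 -66.5  -0.5] [ 0.     0.    -0.892]
-1 [-33.5 -67.5  -0.5] [ 0.     0.    -0.909]
```

```bash
python3 -m pendant '[[[-0.5,-7,0],[0,0,-0.08]],[[-1.8,-13.8,0],[0,0,-0.159]],[[-5,-26.8,0],[0,0,-0.316]],[[-10.1,-39.1,0],[0,0,-0.45]],[[-17.1,-50.5,0],[0,0,-0.6]],[[-24.7,-59.5,0],[0,0,-0.75]],[[-32.4,-66.5,0],[0,0,-0.89]],[[-33.5,-67.5,0],[0,0,-0.909]],[[-33.5,-67.5,0],[0,0,-0.909]],[[-33.5,-67.5,0],[0,0,-0.909]]]'
python3 - <<'E'
from fit import *
j=np.load("jig.npy"); p=J2W(j,0,-.109); s=r.sense(); d=s["tcp_pos"][:2]-p; print(np.linalg.norm(d),-96.8-np.degrees(np.arctan2(d[1],d[0])),s["moment"])
print(s["joints"])
E
```

```text
time_s: 3.9
tcp_pos: [0.5522, -0.1374, 0.1205]
ee_rot: [[-0.102, -0.995, 0.001], [-0.995, 0.102, 0.001], [-0.001, -0.001, -1.0]]
wrist_force: [-0.5, 5.8, 2.8]
gripper_width: 0.253
gripper_force: 29.8
0.08438018728043228 -1.326641079213772 [ 1.6322  0.0603 -0.207 ]
[  2.3107  26.9883 -19.6269  -0.0887 -43.3216  -8.0926]
```

```bash
python3 -m pendant '[[[0,0,0],[0,0,0]],[[0,0,0],[0,0,0]],[[0,0,0],[0,0,0]],[[0,0,-30],[0,0,0]],[[0,0,-70],[0,0,0]],[[0,0,-100],[0,0,0]],[[0,0,-100],[0,0,0]]]' 0.7
python3 - <<'E'
from fit import *
j=np.load("jig.npy"); p=J2W(j,0,-.109); s=r.sense(); 
ph=np.radians(26.5); b=np.array([.4572,-.3342])-.0*np.array([np.cos(ph),np.sin(ph)])
print(rel(b,.22,-153.5),s["tcp_pos"])
E
```

```text
time_s: 4.6
tcp_pos: [0.554, -0.1388, 0.2252]
ee_rot: [[-0.1, -0.995, 0.01], [-0.995, 0.1, -0.001], [0.0, -0.01, -1.0]]
wrist_force: [0.3, -0.2, -0.1]
gripper_width: 0.688
gripper_force: 0.0
(array([204.1,  76.9,   4.5]), array([-0.01 , -0.003, -0.563])) [ 0.554  -0.1388  0.2252]
```

```bash
python3 - <<'E'
from fit import *
c=shot("top","t2.png"); s=shot("side","s2.png")
f=c["frame"][:,:,::-1]; g=s["frame"][:,:,::-1]
cv2.imwrite("pics/v2.png",np.hstack([cv2.resize(f[150:240,400:490],(450,450),interpolation=cv2.INTER_CUBIC),cv2.resize(g[120:190,285:335],(321,450),interpolation=cv2.INTER_CUBIC)]))
E
```

```text
(no output)
```

View pics/v2.png

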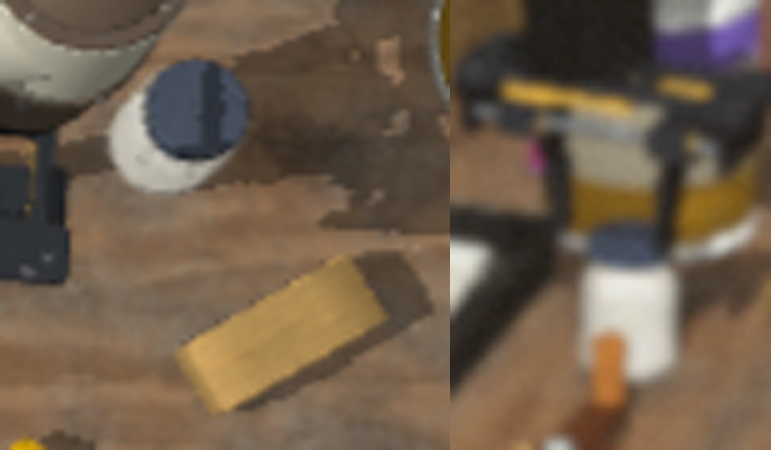

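The batten's top right corners are at (345,255) and (387,318), and its left end silhouette at (178,353) and (220,410), giving a tilt near 31°. In the side half the grip stands at (608,370), level with the jar, so the lever looks open.

```bash
python3 - <<'E'
from fit import *
c=load("t2.png")
D=lambda X,Y:(400+(X+.5)/5-.5,150+(Y+.5)/5-.5)
P=np.array([[22.5,-55,35],[-22.5,-55,35],[-22.5,55,0],[22.5,55,0]])*.001
x,res=fitpose(c,P,[D(345,255),D(387,318),D(220,411),D(177,352)],[.45,-.3,.5]);print("bat",x[:2],np.degrees(x[2]));print(res)
th=np.degrees(x[2]); ph=x[2]; u=np.array([np.cos(ph),np.sin(ph)])
jar=onz(c,[D(197,108)],.095)[0,:2]; print("jar",jar,(jar-x[:2])@u,(jar-x[:2])@np.array([-u[1],u[0]]))
print(rel(x[:2]-.006*u,.18,th-180)); np.save("bat.npy",x)
E
```

```text
bat [ 0.458  -0.3346] 28.724621997517392
[[ 0.6508 -0.9193]
 [ 0.8227 -0.2505]
 [-0.9714  1.4017]
 [-0.5979  0.0996]]
jar [ 0.5781 -0.2758] 0.133552723160949 -0.006148792792316474
(array([208.2,  78.2,  40.5]), array([-0.001,  0.   , -0.603]))
```

```bash
python3 -m pendant '[[[208,78,0],[0,0,-0.615]],[[208,78,0],[0,0,-0.615]],[[208,78,0],[0,0,-0.615]],[[208,78,0],[0,0,-0.615]],[[208,78,40],[0,0,-0.615]],[[208,78,60],[0,0,-0.615]],[[208,78,60],[0,0,-0.615]],[[208,78,60],[0,0,-0.615]]]' 1
python3 - <<'E'
from fit import *
x=np.load("bat.npy"); u=np.array([np.cos(x[2]),np.sin(x[2])])
print(rel(x[:2]-.006*u,.075,-150.5))
c=shot("side","s3.png"); g=c["frame"][:,:,::-1]
cv2.imwrite("pics/v3.png",cv2.resize(g[90:190,280:380],(600,600),interpolation=cv2.INTER_CUBIC))
E
```

```text
time_s: 5.5
tcp_pos: [0.4529, -0.3372, 0.1594]
ee_rot: [[0.492, -0.871, -0.003], [-0.871, -0.492, 0.0], [-0.002, 0.002, -1.0]]
wrist_force: [0.6, 0.6, 0.1]
gripper_width: 0.999
gripper_force: 0.0
(array([ 0.3,  0.1, 84.4]), array([ 0.002,  0.002, -0.001]))
```

View pics/v3.png

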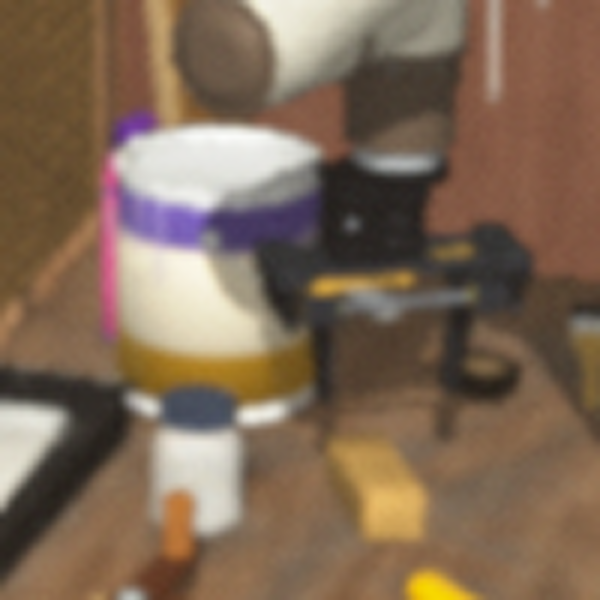

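The side view shows the open fingers straddling the batten at (380,490), clear of the jar. I'll descend and grip.

```bash
python3 -m pendant '[[[0,0,40],[0,0,0]],[[0,0,70],[0,0,0]],[[0,0,84],[0,0,0]],[[0,0,84],[0,0,0]],[[0,0,84],[0,0,0]]]' && python3 -m pendant '[[[0,0,0],[0,0,0]],[[0,0,0],[0,0,0]],[[0,0,0],[0,0,0]],[[0,0,0],[0,0,0]],[[0,0,0],[0,0,0]],[[0,0,-20],[0,0,0]],[[0,0,-60],[0,0,0]],[[0,0,-110],[0,0,0]],[[0,0,-120],[0,0,0]],[[0,0,-120],[0,0,0]]]' 0
python3 - <<'E'
from fit import *
j=np.load("jig.npy")
print(rel(J2W(j,0,.077),.20,-186.8))
s=shot("side","s4.png")
E
```

```text
time_s: 6.05
tcp_pos: [0.4547, -0.3371, 0.0776]
ee_rot: [[0.493, -0.87, 0.002], [-0.87, -0.493, -0.001], [0.002, -0.001, -1.0]]
wrist_force: [0.2, -0.7, 0.8]
gripper_width: 1.001
gripper_force: 0.0
time_s: 7.05
tcp_pos: [0.454, -0.3376, 0.1985]
ee_rot: [[0.492, -0.871, 0.005], [-0.871, -0.492, -0.002], [0.004, -0.003, -1.0]]
wrist_force: [0.5, 0.2, -1.9]
gripper_width: 0.508
gripper_force: 30.0
(array([-345.2, -342.2,   -1.7]), array([-0.005, -0.003,  0.633]))
```

```bash
python3 -m pendant '[[[-345,-342,0],[0,0,0.633]],[[-345,-342,0],[0,0,0.633]],[[-345,-342,0],[0,0,0.633]],[[-345,-342,0],[0,0,0.633]],[[-345,-342,0],[0,0,0.633]],[[-345,-342,0],[0,0,0.633]],[[-345,-342,0],[0,0,0.633]],[[-345,-342,0],[0,0,0.633]],[[-345,-342,0],[0,0,0.633]],[[-345,-342,0],[0,0,0.633]]]' && python3 -m pendant '[[[-10,0,0],[0,0,0]],[[-10,0,40],[0,0,0]],[[-10,0,80],[0,0,0]],[[-10,0,80],[0,0,0]],[[-10,0,80],[0,0,0]]]' 
python3 - <<'E'
from fit import *
j=np.load("jig.npy")
print(rel(J2W(j,0,.077),.090,-186.8)); print(r.sense()["joints"])
s=shot("side","s5.png");c=shot("top","t5.png")
g=s["frame"][:,:,::-1];f=c["frame"][:,:,::-1]
cv2.imwrite("pics/v5.png",np.hstack([cv2.resize(g[170:250,240:320],(400,400),interpolation=cv2.INTER_CUBIC),cv2.resize(f[140:220,260:340],(400,400),interpolation=cv2.INTER_CUBIC)]))
E
```

```text
time_s: 8.1
tcp_pos: [0.5785, 0.1264, 0.1933]
ee_rot: [[-0.119, -0.993, -0.005], [-0.993, 0.119, -0.002], [0.003, 0.005, -1.0]]
wrist_force: [1.1, -0.7, -0.6]
gripper_width: 0.506
gripper_force: 30.0
time_s: 8.6
tcp_pos: [0.5794, 0.1336, 0.114]
ee_rot: [[-0.119, -0.993, -0.006], [-0.993, 0.119, -0.003], [0.003, 0.005, -1.0]]
wrist_force: [-0.8, -0.4, -0.7]
gripper_width: 0.512
gripper_force: 30.0
(array([ 1.9, -3.2, 24. ]), array([ 0.005, -0.003, -0.001]))
[ 28.5722  29.5792 -15.9631  -0.0204 -44.8143 -35.418 ]
```

View pics/v5.png

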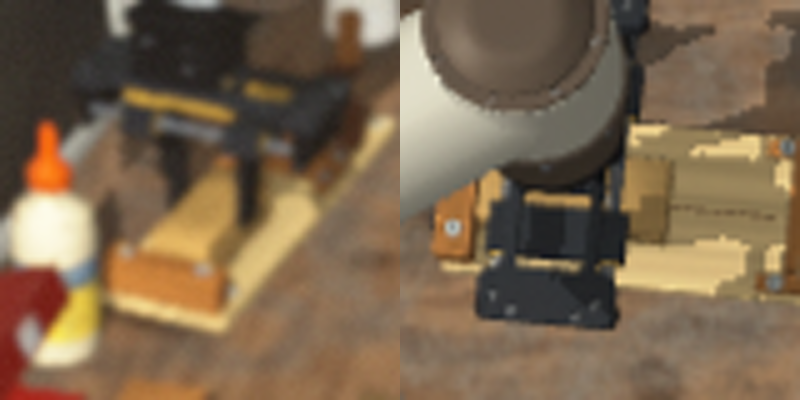

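The side half shows the held batten just short of the stop. In the top half its free end has top corners at about (672,158) and (667,241).

```bash
python3 - <<'E'
from fit import *
j=np.load("jig.npy"); c=load("t5.png")
D=lambda X,Y:(260+(X-400+.5)/5-.5,140+(Y+.5)/5-.5)
w=onz(c,[D(672,158),D(667,241)],.071)[:,:2]-j[:2]
R=np.array([[np.cos(j[2]),-np.sin(j[2])],[np.sin(j[2]),np.cos(j[2])]])
print("end in jig",w@R*1000,"tcp in jig",(r.sense()["tcp_pos"][:2]-j[:2])@R*1000)
E
```

```text
end in jig [[ 18.0203  23.25  ]
 [-30.5213  21.4388]] tcp in jig [-2.1021 79.6716]
```

```bash
python3 -m pendant '[[[-1.5,-3,5],[0,0,0]],[[-1.5,-3,12],[0,0,0]],[[-1.5,-3,18],[0,0,0]],[[-1.5,-3,21],[0,0,0]],[[-1.5,-3,23],[0,0,0]],[[-1.5,-3,23],[0,0,0]],[[-1.5,-3,23],[0,0,0]]]' 
python3 - <<'E'
from fit import *
j=np.load("jig.npy")
R=np.array([[np.cos(j[2]),-np.sin(j[2])],[np.sin(j[2]),np.cos(j[2])]])
s=r.sense();print("tcp in jig",(s["tcp_pos"][:2]-j[:2])@R*1000,s["tcp_pos"],s["wrist_force"])
E
```

```text
time_s: 9.4
tcp_pos: [0.5852, 0.1364, 0.1022]
ee_rot: [[-0.116, -0.993, 0.005], [-0.993, 0.116, 0.0], [-0.001, -0.005, -1.0]]
wrist_force: [-14.0, -0.8, 40.4]
gripper_width: 0.509
gripper_force: 30.1
tcp in jig [ 2.3404 82.4507] [0.5852 0.1364 0.1022] [-14.0322  -0.8376  40.3954]
```

```bash
python3 -m pendant '[[[0,0,-10],[0,0,0]],[[0,0,-25],[0,0,0]],[[0,3,-25],[0,0,0]],[[0,3,-25],[0,0,0]]]' 
python3 - <<'E'
from fit import *
s=shot("side","s6.png");c=shot("top","t6.png")
print(r.sense()["wrist_force"])
g=s["frame"][:,:,::-1];f=c["frame"][:,:,::-1]
cv2.imwrite("pics/v6.png",np.hstack([cv2.resize(g[180:240,250:310],(400,400),interpolation=cv2.INTER_CUBIC),cv2.resize(f[150:210,290:350],(400,400),interpolation=cv2.INTER_CUBIC)]))
E
```

```text
time_s: 9.8
tcp_pos: [0.5804, 0.1361, 0.1179]
ee_rot: [[-0.119, -0.993, -0.001], [-0.993, 0.119, 0.0], [-0.0, 0.001, -1.0]]
wrist_force: [0.0, 0.3, -1.1]
gripper_width: 0.514
gripper_force: 30.0
[ 0.6193  0.8766 -0.6967]
```

View pics/v6.png

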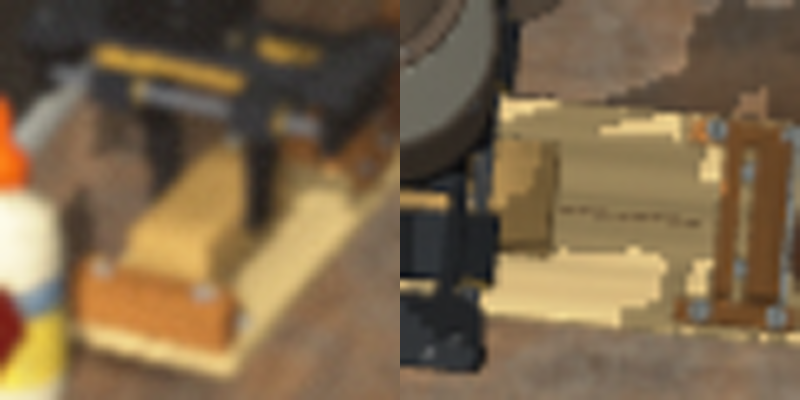

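```bash
python3 - <<'E'
from fit import *
j=np.load("jig.npy"); c=load("t6.png"); s0=load("side0.png"); t0=load("top0.png")
R=np.array([[np.cos(j[2]),-np.sin(j[2])],[np.sin(j[2]),np.cos(j[2])]])
def jg(z,x,y): 
    p=J2W(j,x,y); return [p[0],p[1],z]
print("panel bottom edge", onz(t0,[(150,133),(300,131),(378,128)],.0))
print("expected px of batten near end top/bottom, jig y=20..26")
for y in(.020,.023,.026): print(y, proj(c,[jg(.075,0,y),jg(.04,0,y)]).ravel())
f=c["frame"].astype(int)
for v in(175,178,181,184): print(v,[tuple(f[v,u]) for u in range(309,317)])
# side view end-face projection for jig y 133/137
sc=load("s6.png")
for y in(.131,.135,.139): print(y,((proj(sc,[jg(.075,.0225,y),jg(.075,-.0225,y),jg(.04,-.0225,y)])-[250,180])*6.667).round(0).tolist())
print("stop top face edge inner",((proj(sc,[jg(.042,.0225,.135),jg(.042,-.0225,.135),jg(.042,-.046,.157),jg(.042,.046,.157)])-[250,180])*6.667).round(0).tolist())
E
```

```text
panel bottom edge [[ 0.7437  0.5774  0.    ]
 [ 0.7372  0.1178  0.    ]
 [ 0.7396 -0.1214  0.    ]]
expected px of batten near end top/bottom, jig y=20..26
0.02 [314.4802 177.129  314.8647 179.6233]
0.023 [313.4355 177.0363 313.846  179.5328]
0.026 [312.391  176.9435 312.8274 179.4422]
175 [(np.int64(149), np.int64(119), np.int64(70)), (np.int64(124), np.int64(98), np.int64(59)), (np.int64(111), np.int64(90), np.int64(54)), (np.int64(115), np.int64(92), np.int64(55)), (np.int64(101), np.int64(82), np.int64(52)), (np.int64(147), np.int64(127), np.int64(86)), (np.int64(154), np.int64(134), np.int64(91)), (np.int64(153), np.int64(132), np.int64(91))]
178 [(np.int64(127), np.int64(100), np.int64(58)), (np.int64(113), np.int64(90), np.int64(52)), (np.int64(112), np.int64(90), np.int64(54)), (np.int64(110), np.int64(88), np.int64(52)), (np.int64(110), np.int64(92), np.int64(60)), (np.int64(141), np.int64(122), np.int64(84)), (np.int64(146), np.int64(126), np.int64(86)), (np.int64(148), np.int64(127), np.int64(87))]
181 [(np.int64(117), np.int64(93), np.int64(56)), (np.int64(115), np.int64(
[... 214 characters left out ...]
), np.int64(92), np.int64(62)), (np.int64(127), np.int64(106), np.int64(73))]
184 [(np.int64(118), np.int64(96), np.int64(57)), (np.int64(118), np.int64(94), np.int64(57)), (np.int64(120), np.int64(96), np.int64(59)), (np.int64(100), np.int64(82), np.int64(52)), (np.int64(138), np.int64(119), np.int64(82)), (np.int64(143), np.int64(124), np.int64(85)), (np.int64(143), np.int64(123), np.int64(85)), (np.int64(143), np.int64(124), np.int64(85))]
0.131 [[125.0, 204.0], [201.0, 221.0], [202.0, 278.0]]
0.135 [[121.0, 207.0], [198.0, 225.0], [199.0, 282.0]]
0.139 [[118.0, 211.0], [195.0, 228.0], [196.0, 285.0]]
stop top face edge inner [[123.0, 261.0], [199.0, 278.0], [221.0, 308.0], [65.0, 271.0]]
```

The side view puts the batten about 13 mm lower in the grip than I assumed, because it slipped while lifting, so the contact was just the batten landing on the bed. I'll lower it gently and release.

```bash
python3 -m pendant '[[[0,-2,5],[0,0,0]],[[0,-2,10],[0,0,0]],[[0,-2,12],[0,0,0]],[[0,-2,14],[0,0,0]],[[0,-2,14],[0,0,0]],[[0,-2,14],[0,0,0]]]'
python3 - <<'E'
from fit import *
j=np.load("jig.npy")
R=np.array([[np.cos(j[2]),-np.sin(j[2])],[np.sin(j[2]),np.cos(j[2])]])
s=r.sense();print("tcp in jig",(s["tcp_pos"][:2]-j[:2])@R*1000,s["wrist_force"],s["moment"])
E
```

```text
time_s: 10.5
tcp_pos: [0.583, 0.1361, 0.1042]
ee_rot: [[-0.119, -0.993, 0.0], [-0.993, 0.119, -0.0], [0.0, -0.0, -1.0]]
wrist_force: [-0.6, 0.3, -0.5]
gripper_width: 0.514
gripper_force: 30.0
tcp in jig [ 0.1747 81.8446] [-0.6023  0.2959 -0.5499] [ 0.0913 -0.0679 -0.0038]
```

```bash
python3 -m pendant '[[[0,0,1],[0,0,0]],[[0,0,2],[0,0,0]],[[0,0,2],[0,0,0]],[[0,0,2],[0,0,0]]]'; python3 -m pendant '[[[0,0,0.7],[0,0,0]],[[0,0,1.5],[0,0,0]],[[0,0,1.5],[0,0,0]],[[0,0,1.5],[0,0,0]]]'
```

```text
time_s: 10.9
tcp_pos: [0.5831, 0.1361, 0.1025]
ee_rot: [[-0.119, -0.993, 0.0], [-0.993, 0.119, 0.0], [-0.0, -0.0, -1.0]]
wrist_force: [-0.0, -0.3, 1.1]
gripper_width: 0.514
gripper_force: 30.0
time_s: 11.3
tcp_pos: [0.583, 0.1361, 0.1024]
ee_rot: [[-0.118, -0.993, 0.001], [-0.993, 0.118, -0.0], [-0.0, -0.001, -1.0]]
wrist_force: [-3.6, -1.1, 7.9]
gripper_width: 0.516
gripper_force: 30.0
```

```bash
python3 -m pendant '[[[0,0,-1],[0,0,0]],[[0,0,-1],[0,0,0]],[[0,0,-1],[0,0,0]],[[0,0,-1],[0,0,0]],[[0,0,-1],[0,0,0]],[[0,0,-20],[0,0,0]],[[0,0,-60],[0,0,0]],[[0,0,-100],[0,0,0]],[[0,0,-100],[0,0,0]]]' 1
python3 - <<'E'
from fit import *
sq=np.array([.471,.3555]); print(rel(sq,.20,-85.7))
print(r.sense()["joints"])
shot("side","s7.png");shot("top","t7.png")
E
```

```text
time_s: 12.2
tcp_pos: [0.586, 0.1371, 0.2072]
ee_rot: [[-0.117, -0.993, 0.012], [-0.993, 0.117, 0.004], [-0.006, -0.012, -1.0]]
wrist_force: [0.1, 0.2, 0.5]
gripper_width: 1.0
gripper_force: 0.0
(array([-203.4,  139.9,    6.7]), array([-0.013, -0.006, -1.763]))
[ 28.6138  23.6188 -10.1705   0.1447 -55.4854 -35.4302]
```

```bash
python3 -m pendant '[[[-203,140,-25],[0,0,-1.763]],[[-203,140,-25],[0,0,-1.763]],[[-203,140,-25],[0,0,-1.763]],[[-203,140,-25],[0,0,-1.763]],[[-203,140,-25],[0,0,-1.763]],[[-203,140,-25],[0,0,-1.763]],[[-203,140,-10],[0,0,-1.763]],[[-203,140,10],[0,0,-1.763]],[[-203,140,20],[0,0,-1.763]],[[-203,140,20],[0,0,-1.763]]]'; python3 -m pendant '[[[0,0,0],[0,0,-0.3]],[[0,0,0],[0,0,-0.3]],[[0,0,0],[0,0,-0.3]],[[0,0,0],[0,0,-0.3]]]'
python3 - <<'E'
from fit import *
sq=np.array([.471,.3555]); print(rel(sq,.075,-85.7))
print(r.sense()["joints"])
j=np.load("jig.npy"); c=shot("top","t8.png"); f=c["frame"]
def jg(z,x,y): 
    p=J2W(j,x,y); return [p[0],p[1],z]
im=f[150:210,265:345,::-1]; im=cv2.resize(im,(800,600),interpolation=cv2.INTER_CUBIC)
cv2.imwrite("pics/v8.png",im)
for nm,z,x,y in [("batTL",.047,.0225,.134),("batBR",.047,-.0225,.024),("batTR",.047,.0225,.024),("botBL",.012,-.0225,.134)]: print(nm,proj(c,[jg(z,x,y)])[0].round(2),((proj(c,[jg(z,x,y)])[0]-[265,150])*10).round(0))
E
```

```text
time_s: 13.3
tcp_pos: [0.4666, 0.3528, 0.1768]
ee_rot: [[0.983, -0.183, -0.005], [-0.183, -0.983, -0.006], [-0.004, 0.007, -1.0]]
wrist_force: [-0.0, 0.5, 0.2]
gripper_width: 1.0
gripper_force: 0.0
time_s: 13.7
tcp_pos: [0.4677, 0.3538, 0.1796]
ee_rot: [[0.994, 0.107, -0.002], [0.107, -0.994, -0.002], [-0.002, 0.002, -1.0]]
wrist_force: [-0.8, -0.0, -0.5]
gripper_width: 0.998
gripper_force: 0.0
(array([  3.7,  -1.5, 104.6]), array([0.002, 0.002, 0.032]))
[ 52.9122  24.26   -13.6664  -0.0157 -52.2089  43.2181]
batTL [276.78 168.19] [118. 182.]
batBR [312.68 186.56] [477. 366.]
batTR [314.16 171.5 ] [492. 215.]
botBL [276.45 185.51] [115. 355.]
```

```bash
python3 -m pendant '[[[4,-1,40],[0,0,0.03]],[[4,-1,80],[0,0,0.03]],[[4,-1,98],[0,0,0.03]],[[4,-1,105],[0,0,0.03]],[[4,-1,105],[0,0,0.03]],[[4,-1,105],[0,0,0.03]]]'; python3 -m pendant '[[[0,0,0],[0,0,0]],[[0,0,0],[0,0,0]],[[0,0,0],[0,0,0]],[[0,0,0],[0,0,0]],[[0,0,0],[0,0,0]],[[0,0,0],[0,0,0]],[[0,0,0],[0,0,0]]]' 0
python3 - <<'E'
from fit import *
print(r.sense()["joints"])
E
```

```text
time_s: 14.35
tcp_pos: [0.4725, 0.3563, 0.0769]
ee_rot: [[0.997, 0.08, 0.002], [0.08, -0.997, 0.002], [0.002, -0.001, -1.0]]
wrist_force: [0.3, 0.5, 0.7]
gripper_width: 1.0
gripper_force: 0.0
time_s: 15.05
tcp_pos: [0.4722, 0.3561, 0.0763]
ee_rot: [[0.997, 0.08, 0.001], [0.08, -0.997, 0.001], [0.001, -0.001, -1.0]]
wrist_force: [-0.7, 0.4, 3.8]
gripper_width: 0.689
gripper_force: 30.0
[ 52.7     32.1904 -18.3421   0.0095 -39.3876  41.9029]
```

```bash
python3 -m pendant '[[[0,0,-10],[0,0,0]],[[0,0,-40],[0,0,0]],[[0,0,-80],[0,0,0]],[[0,0,-115],[0,0,0]],[[0,0,-130],[0,0,0]],[[0,0,-130],[0,0,0]]]'
python3 - <<'E'
from fit import *
j=np.load("jig.npy")
print(rel(J2W(j,0,-.010),.20,-186.8), r.sense()["gripper_width"])
E
```

```text
time_s: 15.65
tcp_pos: [0.4725, 0.3561, 0.2087]
ee_rot: [[0.997, 0.08, 0.003], [0.08, -0.997, 0.004], [0.004, -0.004, -1.0]]
wrist_force: [0.2, -0.5, -1.3]
gripper_width: 0.685
gripper_force: 30.0
(array([ 74.1, 318.2,   7.8]), array([-0.006,  0.001,  1.77 ])) 0.6848459967256522
```

```bash
python3 -m pendant '[[[74,318,0],[0,0,1.77]],[[74,318,0],[0,0,1.77]],[[74,318,0],[0,0,1.77]],[[74,318,0],[0,0,1.77]],[[74,318,0],[0,0,1.77]],[[74,318,0],[0,0,1.77]],[[74,318,0],[0,0,1.77]],[[74,318,0],[0,0,1.77]],[[74,318,0],[0,0,1.77]],[[74,318,0],[0,0,1.77]]]'; python3 -m pendant '[[[0,0,0],[0,0,0.275]],[[0,0,0],[0,0,0.275]],[[0,0,20],[0,0,0.275]],[[0,0,60],[0,0,0.275]],[[0,0,80],[0,0,0.275]],[[0,0,80],[0,0,0.275]],[[0,0,80],[0,0,0.275]]]'
python3 - <<'E'
from fit import *
j=np.load("jig.npy")
print(rel(J2W(j,0.0005,-.010),.088,-186.8), r.sense()["joints"])
shot("side","s9.png");c=shot("top","t9.png")
f=c["frame"][:,:,::-1]; g=load("s9.png")["frame"][:,:,::-1]
cv2.imwrite("pics/v9.png",np.hstack([cv2.resize(f[150:210,265:345],(533,400),interpolation=cv2.INTER_CUBIC),cv2.resize(g[180:240,260:300],(267,400),interpolation=cv2.INTER_CUBIC)]))
E
```

```text
time_s: 16.65
tcp_pos: [0.57, 0.0436, 0.2036]
ee_rot: [[0.143, -0.99, -0.005], [-0.99, -0.143, -0.001], [0.0, 0.005, -1.0]]
wrist_force: [0.8, 0.3, -1.2]
gripper_width: 0.682
gripper_force: 30.0
time_s: 17.35
tcp_pos: [0.5708, 0.0443, 0.125]
ee_rot: [[-0.123, -0.992, -0.002], [-0.992, 0.123, -0.001], [0.001, 0.002, -1.0]]
wrist_force: [0.6, 0.2, -0.9]
gripper_width: 0.69
gripper_force: 30.0
(array([-0.7, -1.6, 37. ]), array([ 0.002, -0.001, -0.005])) [ 20.655   26.9717 -18.823    0.0246 -44.3404 -27.7633]
```

View pics/v9.png

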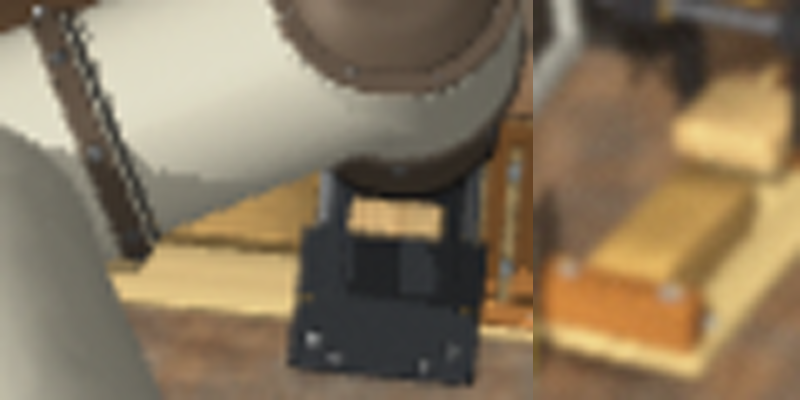

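The batten lies flush on the bed behind the stop, and the square is held level above the bed. I've used all ten views, so I'll check the batten's edges numerically in the earlier unobstructed frame.

```bash
python3 - <<'E'
from fit import *
j=np.load("jig.npy"); c=load("t8.png"); f=cv2.cvtColor(c["frame"],cv2.COLOR_RGB2LAB).astype(np.float32)
def samp(z,pts):
    P=[[*J2W(j,x,y),z] for x,y in pts]; uv=proj(c,P).astype(np.float32)
    return cv2.remap(f,uv[:,:1].copy(),uv[:,1:].copy(),cv2.INTER_LINEAR)[:,0]
ys=np.arange(.012,.040,.002)
v=np.mean([samp(.047,[(x,y) for y in ys]) for x in(-.012,-.004,.004,.012)],0)
for y,q in zip(ys,v): print("y",round(y*1000),q.round(0))
xs=np.arange(-.036,.037,.003)
v=np.mean([samp(.047,[(x,y) for x in xs]) for y in(.05,.06,.07)],0)
for y,q in zip(xs,v): print("x",round(y*1000),q.round(0))
E
```

```text
y 12 [136. 131. 152.]
y 14 [136. 130. 152.]
y 16 [137. 130. 152.]
y 18 [136. 130. 152.]
y 20 [136. 130. 152.]
y 22 [134. 130. 152.]
y 24 [125. 130. 151.]
y 26 [107. 131. 151.]
y 28 [117. 133. 156.]
y 30 [131. 133. 158.]
y 32 [132. 133. 159.]
y 34 [134. 133. 159.]
y 36 [138. 134. 160.]
y 38 [141. 134. 161.]
x -36 [199. 130. 162.]
x -33 [193. 131. 161.]
x -30 [179. 130. 159.]
x -27 [133. 131. 155.]
x -24 [115. 132. 155.]
x -21 [147. 134. 162.]
x -18 [167. 135. 166.]
x -15 [166. 135. 165.]
x -12 [165. 135. 166.]
x -9 [161. 135. 165.]
x -6 [162. 135. 165.]
x -3 [164. 135. 165.]
x 0 [162. 135. 165.]
x 3 [160. 135. 165.]
x 6 [161. 135. 165.]
x 9 [158. 135. 164.]
x 12 [157. 134. 164.]
x 15 [155. 134. 163.]
x 18 [152. 134. 163.]
x 21 [149. 134. 161.]
x 24 [142. 131. 155.]
x 27 [167. 130. 158.]
x 30 [208. 128. 163.]
x 33 [211. 128. 164.]
x 36 [211. 128. 164.]
```

```bash
python3 -m pendant '[[[-1,-2,12],[0,0,0]],[[-1,-2,24],[0,0,0]],[[-1,-2,31],[0,0,0]],[[-1,-2,35],[0,0,0]],[[-1,-2,36],[0,0,0]],[[-1,-2,36],[0,0,0]],[[-1,-2,36],[0,0,0]]]'
```

```text
time_s: 18.15
tcp_pos: [0.5735, 0.0454, 0.0901]
ee_rot: [[-0.123, -0.992, 0.001], [-0.992, 0.123, 0.0], [-0.0, -0.001, -1.0]]
wrist_force: [-0.2, 0.2, -0.4]
gripper_width: 0.686
gripper_force: 30.0
```

```bash
python3 -m pendant '[[[0,0,1],[0,0,0]],[[0,0,1.5],[0,0,0]],[[0,0,1.5],[0,0,0]],[[0,0,1.5],[0,0,0]]]'; python3 -m pendant '[[[0,0,0.7],[0,0,0]],[[0,0,1.5],[0,0,0]],[[0,0,1.5],[0,0,0]],[[0,0,1.5],[0,0,0]]]'
```

```text
time_s: 18.55
tcp_pos: [0.5733, 0.0453, 0.0884]
ee_rot: [[-0.124, -0.992, 0.0], [-0.992, 0.124, 0.0], [-0.0, -0.0, -1.0]]
wrist_force: [0.2, 0.0, -0.5]
gripper_width: 0.688
gripper_force: 30.0
time_s: 18.95
tcp_pos: [0.5733, 0.0454, 0.0883]
ee_rot: [[-0.123, -0.992, 0.001], [-0.992, 0.123, -0.0], [-0.0, -0.001, -1.0]]
wrist_force: [-3.6, 0.3, 7.6]
gripper_width: 0.685
gripper_force: 30.0
```

```bash
python3 -m pendant '[[[0,0,-1],[0,0,0]],[[0,0,-1],[0,0,0]],[[0,0,-1],[0,0,0]],[[0,0,-1],[0,0,0]],[[0,0,-1],[0,0,0]],[[0,0,-30],[0,0,0]],[[0,0,-75],[0,0,0]],[[0,0,-115],[0,0,0]],[[0,0,-115],[0,0,0]]]' 0.95
python3 - <<'E'
from fit import *
j=np.load("jig.npy")
print(rel(np.array([.5522,-.1380]),.20,-185.8), r.sense()["joints"])
E
```

```text
time_s: 19.85
tcp_pos: [0.5765, 0.046, 0.2082]
ee_rot: [[-0.122, -0.992, 0.013], [-0.992, 0.122, 0.003], [-0.004, -0.012, -1.0]]
wrist_force: [1.2, -0.3, 0.3]
gripper_width: 0.953
gripper_force: 0.0
(array([185.6,   1.7,   7.4]), array([-0.013,  0.004, -0.021])) [ 20.6529  21.4611 -13.5011   0.1379 -54.2903 -27.757 ]
```

```bash
python3 -m pendant '[[[185,0,5],[0,0,-0.02]],[[185,0,5],[0,0,-0.02]],[[185,0,5],[0,0,-0.02]],[[185,0,5],[0,0,-0.02]],[[185,0,5],[0,0,-0.02]],[[185,0,5],[0,0,-0.02]],[[185,0,5],[0,0,-0.02]]]' 0.7
python3 - <<'E'
from fit import *
print(rel(np.array([.5522,-.1380]),.121,-185.8))
j=np.load("jig.npy"); c=shot("top","t10.png"); f=cv2.cvtColor(c["frame"],cv2.COLOR_RGB2LAB).astype(np.float32)
def samp(z,pts):
    P=[[*J2W(j,x,y),z] for x,y in pts]; uv=proj(c,P).astype(np.float32)
    return cv2.remap(f,uv[:,:1].copy(),uv[:,1:].copy(),cv2.INTER_LINEAR)[:,0]
ys=np.arange(-.052,.036,.003)
v=np.mean([samp(.032,[(x,y) for y in ys]) for x in(-.015,-.008)],0)
print("y",[(round(y*1000),int(q[0])) for y,q in zip(ys,v)])
xs=np.arange(-.042,.043,.003)
v=np.mean([samp(.032,[(x,y) for x in xs]) for y in(-.015,-.008,-.0)],0)
print("x",[(round(y*1000),int(q[0])) for y,q in zip(xs,v)])
E
```

```text
time_s: 20.55
tcp_pos: [0.5505, -0.1377, 0.1965]
ee_rot: [[-0.103, -0.995, -0.0], [-0.995, 0.103, 0.0], [-0.0, 0.0, -1.0]]
wrist_force: [0.9, 0.4, 0.0]
gripper_width: 0.702
gripper_force: 0.0
(array([ 0.2, -1.8, 75.5]), array([ 0.   ,  0.   , -0.002]))
y [(-52, 185), (-49, 188), (-46, 190), (-43, 192), (-40, 194), (-37, 197), (-34, 201), (-31, 204), (-28, 207), (-25, 210), (-22, 213), (-19, 215), (-16, 217), (-13, 218), (-10, 219), (-7, 220), (-4, 221), (-1, 221), (2, 220), (5, 216), (8, 194), (11, 149), (14, 119), (17, 113), (20, 117), (23, 122), (26, 110), (29, 110), (32, 128), (35, 133)]
x [(-42, 218), (-39, 218), (-36, 219), (-33, 219), (-30, 219), (-27, 220), (-24, 220), (-21, 220), (-18, 220), (-15, 219), (-12, 219), (-9, 219), (-6, 219), (-3, 219), (0, 219), (3, 219), (6, 219), (9, 219), (12, 220), (15, 220), (18, 220), (21, 220), (24, 220), (27, 220), (30, 220), (33, 220), (36, 220), (39, 220), (42, 220)]
```

```bash
python3 -m pendant '[[[0,-2,35],[0,0,0]],[[0,-2,65],[0,0,0]],[[0,-2,75.5],[0,0,0]],[[0,-2,75.5],[0,0,0]],[[0,-2,75.5],[0,0,0]]]' && python3 -m pendant '[[[0,0,0],[0,0,0]],[[0,0,0],[0,0,0]],[[0,0,0],[0,0,0]],[[0,0,0],[0,0,0]],[[0,0,0],[0,0,0]],[[0,0,0],[0,0,0]],[[0,0,0],[0,0,0]]]' 0
python3 - <<'E'
from fit import *
j=np.load("jig.npy"); p=J2W(j,0,-.109); s=r.sense(); d=s["tcp_pos"][:2]-p; print(np.linalg.norm(d),-96.8-np.degrees(np.arctan2(d[1],d[0])))
for aa in(4,12,20,28,36,44,52,60,68,76,84,91,92):
    a=np.radians(-96.8-aa); print(aa,*rel(p+.085*np.array([np.cos(a),np.sin(a)]),.121,-186.8-aa,s))
E
```

```text
time_s: 21.1
tcp_pos: [0.5534, -0.138, 0.1223]
ee_rot: [[-0.102, -0.995, 0.002], [-0.995, 0.102, -0.0], [0.0, -0.002, -1.0]]
wrist_force: [1.0, 0.1, 0.7]
gripper_width: 0.699
gripper_force: 0.0
time_s: 21.8
tcp_pos: [0.5521, -0.1385, 0.1214]
ee_rot: [[-0.104, -0.995, -0.001], [-0.995, 0.104, -0.0], [0.0, 0.001, -1.0]]
wrist_force: [-1.6, -0.4, 2.8]
gripper_width: 0.254
gripper_force: 29.8
0.08550542458849898 -1.356430331543649
4 [-0.8  7.9  0.4] [ 0.001 -0.     0.084]
12 [-2.6 19.7  0.4] [ 0.001 -0.     0.224]
20 [-6.1 31.   0.4] [ 0.001 -0.     0.364]
28 [-11.   41.8   0.4] [ 0.001 -0.     0.503]
36 [-17.5  51.7   0.4] [ 0.001 -0.     0.643]
44 [-25.2  60.7   0.4] [ 0.001 -0.     0.783]
52 [-34.2  68.5   0.4] [ 0.001 -0.     0.922]
60 [-44.1  75.    0.4] [ 0.001 -0.001  1.062]
68 [-54.8  80.    0.4] [ 0.001 -0.001  1.201]
76 [-66.2  83.5   0.4] [ 0.001 -0.001  1.341]
84 [-77.9  85.4   0.4] [ 0.    -0.001  1.481]
91 [-88.2  85.7   0.4] [ 0.    -0.001  1.603]
92 [-89.7  85.7   0.4] [ 0.    -0.001  1.62 ]
```

```bash
python3 -m pendant '[[[-0.8,7.9,0],[0,0,0.084]],[[-2.6,19.7,0],[0,0,0.224]],[[-6.1,31,0],[0,0,0.364]],[[-11,41.8,0],[0,0,0.503]],[[-17.5,51.7,0],[0,0,0.643]],[[-25.2,60.7,0],[0,0,0.783]],[[-34.2,68.5,0],[0,0,0.922]],[[-44.1,75,0],[0,0,1.062]],[[-44.1,75,0],[0,0,1.062]]]'
python3 - <<'E'
from fit import *
j=np.load("jig.npy"); p=J2W(j,0,-.109); s=r.sense(); d=s["tcp_pos"][:2]-p; print(np.linalg.norm(d),-96.8-np.degrees(np.arctan2(d[1],d[0])),s["joints"])
for aa in(64,68,72,76,80,84,88,91,92.5):
    a=np.radians(-96.8-aa); print(aa,*rel(p+.085*np.array([np.cos(a),np.sin(a)]),.121,-186.8-aa,s))
E
```

```text
time_s: 22.7
tcp_pos: [0.4795, -0.0865, 0.1213]
ee_rot: [[-0.92, -0.393, -0.006], [-0.393, 0.92, -0.0], [0.005, 0.002, -1.0]]
wrist_force: [-7.1, 3.4, 7.7]
gripper_width: 0.253
gripper_force: 29.8
0.08719857562253505 60.876890277429865 [  8.9042  20.7419 -30.9015  -0.0368 -38.6859 -75.7581]
64 [-2.4  4.6  0.3] [ 0.002 -0.006  0.068]
68 [-3.  10.5  0.3] [ 0.001 -0.006  0.138]
72 [-4.  16.3  0.3] [ 0.001 -0.006  0.208]
76 [-5.5 22.1  0.3] [ 0.001 -0.006  0.278]
80 [-7.3 27.7  0.3] [ 0.001 -0.006  0.348]
84 [-9.5 33.3  0.3] [ 0.001 -0.006  0.417]
88 [-12.1  38.6   0.3] [ 0.    -0.006  0.487]
91 [-14.3  42.5   0.3] [ 0.    -0.006  0.54 ]
92.5 [-15.4  44.4   0.3] [ 0.    -0.006  0.566]
```

```bash
python3 -m pendant '[[[0.8,5.9,0],[0,0,0.07]],[[0.7,11.8,0],[0,0,0.14]],[[-0.4,17.7,0],[0,0,0.21]],[[-1.8,23.4,0],[0,0,0.28]],[[-3.6,29.1,0],[0,0,0.35]],[[-5.8,34.6,0],[0,0,0.42]],[[-8.4,39.9,0],[0,0,0.49]],[[-10.6,43.8,0],[0,0,0.54]],[[-10.6,43.8,0],[0,0,0.54]],[[-10.6,43.8,0],[0,0,0.54]]]'
python3 - <<'E'
from fit import *
j=np.load("jig.npy"); p=J2W(j,0,-.109); s=r.sense(); d=s["tcp_pos"][:2]-p; print(np.linalg.norm(d),-96.8-np.degrees(np.arctan2(d[1],d[0])),s["moment"])
E
```

```text
time_s: 23.7
tcp_pos: [0.4723, -0.0426, 0.1213]
ee_rot: [[-0.991, 0.134, -0.006], [0.134, 0.991, -0.001], [0.006, -0.002, -1.0]]
wrist_force: [-6.9, 1.5, 7.8]
gripper_width: 0.257
gripper_force: 29.8
0.08857876351686342 -269.7986172833233 [0.6947 1.8851 0.2534]
```

```bash
python3 -m pendant '[[[2,1.5,0],[0,0,0.01]],[[2,3,0],[0,0,0.02]],[[2,3,0],[0,0,0.02]],[[2,3,0],[0,0,0.02]],[[2,3,0],[0,0,0.02]]]'
python3 - <<'E'
from fit import *
s=r.sense(); print(s["moment"])
E
```

```text
time_s: 24.2
tcp_pos: [0.4723, -0.0397, 0.1213]
ee_rot: [[-0.988, 0.155, -0.003], [0.155, 0.988, -0.001], [0.002, -0.001, -1.0]]
wrist_force: [-4.9, -2.2, 5.4]
gripper_width: 0.255
gripper_force: 29.8
[-0.9399  0.9783  0.0668]
```

```bash
python3 -m pendant '[[[0,1.5,0],[0,0,0.01]],[[0,3,0],[0,0,0.02]],[[0,3,0],[0,0,0.02]],[[0,3,0],[0,0,0.02]]]'
```

```text
time_s: 24.6
tcp_pos: [0.4727, -0.037, 0.1213]
ee_rot: [[-0.984, 0.176, -0.003], [0.176, 0.984, -0.001], [0.003, -0.002, -1.0]]
wrist_force: [-3.3, -4.9, 5.7]
gripper_width: 0.253
gripper_force: 29.8
```

```bash
python3 -m pendant '[[[0,2,0],[0,0,0.01]],[[0,2,0],[0,0,0.01]],[[0,2,0],[0,0,0.01]],[[0,2,0],[0,0,0.01]]]'
```

```text
time_s: 25.0
tcp_pos: [0.4728, -0.036, 0.1213]
ee_rot: [[-0.983, 0.185, -0.004], [0.185, 0.983, -0.003], [0.003, -0.003, -1.0]]
wrist_force: [-3.8, -10.4, 6.7]
gripper_width: 0.252
gripper_force: 29.8
```

The force has jumped to 10 N, so the end stop is reached. I'll release and withdraw.

```bash
python3 -m pendant '[[[0,-1,0],[0,0,0]],[[0,-1,0],[0,0,0]],[[0,-1,0],[0,0,0]],[[0,-1,0],[0,0,0]],[[0,-1,-30],[0,0,0]],[[0,-1,-75],[0,0,0]],[[0,-1,-115],[0,0,0]],[[0,-1,-115],[0,0,0]]]' 0.7 && python3 -m pendant '[[[60,-100,-40],[0,0,0]],[[100,-200,-40],[0,0,0]],[[100,-250,-40],[0,0,0]],[[100,-250,-40],[0,0,0]],[[100,-250,-40],[0,0,0]],[[100,-250,-40],[0,0,0]],[[100,-250,-40],[0,0,0]],[[100,-250,-40],[0,0,0]]]'
python3 - <<'E'
from fit import *
j=np.load("jig.npy"); c=shot("top","t11.png"); f=cv2.cvtColor(c["frame"],cv2.COLOR_RGB2LAB).astype(np.float32)
def samp(z,pts):
    P=[[*J2W(j,x,y),z] for x,y in pts]; uv=proj(c,P).astype(np.float32)
    return cv2.remap(f,uv[:,:1].copy(),uv[:,1:].copy(),cv2.INTER_LINEAR)[:,0]
ys=np.arange(-.056,.160,.003)
for xx in (-.018,-.01,.01,.018):
  v=samp(.032,[(xx,y) for y in ys]); print("y",xx,[(round(y*1000),int(q[0]),int(q[1])) for y,q in zip(ys,v)])
xs=np.arange(-.042,.043,.003)
v=np.mean([samp(.032,[(x,y) for x in xs]) for y in(-.015,-.005,.005)],0)
print("x",[(round(y*1000),int(q[0])) for y,q in zip(xs,v)])
v=np.mean([samp(.047,[(x,y) for x in xs]) for y in(.05,.07,.09)],0)
print("xb",[(round(y*1000),int(q[0])) for y,q in zip(xs,v)])
# grip top: orange-ish blob near expected home
R=c["frame"].astype(int); 
m=((R[:,:,0]-R[:,:,2]>90)&(R[:,:,0]-R[:,:,1]>45)).astype(np.uint8); n,_,st,ce=cv2.connectedComponentsWithStats(m)
print([(ce[i].round(1).tolist(),int(st[i,4])) for i in range(1,n) if 30<st[i,4] and 250<ce[i][0]<420 and 150<ce[i][1]<260])
p=J2W(j,0,-.109); a=np.radians(-186.8); print("home grip px",proj(c,[[p[0]+.085*np.cos(a),p[1]+.085*np.sin(a),.089]]))
E
```

```text
time_s: 25.8
tcp_pos: [0.4772, -0.0344, 0.242]
ee_rot: [[-0.983, 0.182, 0.013], [0.183, 0.983, 0.002], [-0.013, 0.004, -1.0]]
wrist_force: [0.9, -0.1, -0.1]
gripper_width: 0.695
gripper_force: 0.0
time_s: 26.6
tcp_pos: [0.3294, -0.2626, 0.2758]
ee_rot: [[-0.983, 0.186, -0.0], [0.186, 0.983, 0.0], [0.0, 0.0, -1.0]]
wrist_force: [0.7, -0.8, -0.5]
gripper_width: 0.7
gripper_force: 0.0
y -0.018 [(-56, 115, 141), (-53, 124, 144), (-50, 129, 144), (-47, 127, 143), (-44, 127, 140), (-41, 95, 137), (-38, 130, 145), (-35, 130, 144), (-32, 140, 137), (-29, 163, 133), (-26, 167, 133), (-23, 173, 133), (-20, 177, 133), (-17, 176, 132), (-14, 176, 132), (-11, 175, 132), (-8, 171, 134), (-5, 169, 134), (-2, 172, 134), (1, 185, 133), (4, 187, 133), (7, 183, 133), (10, 179, 133), (13, 156, 132), (16, 131, 131), (19, 125, 131), (22, 120, 132), (25, 128, 132), (28, 128, 133), (31, 111, 133), (34, 120, 133), (37, 120, 133), (40, 123, 133), (43, 134, 133), (46, 144, 134), (49, 148, 134), (52, 146, 134), (55, 144, 133), (58, 144, 134), (61, 139, 133), (64, 137, 133), (67, 139, 134), (70, 137, 133), (73, 
[... 4121 characters left out ...]
 (-27, 167), (-24, 182), (-21, 179), (-18, 177), (-15, 176), (-12, 175), (-9, 174), (-6, 171), (-3, 169), (0, 167), (3, 166), (6, 164), (9, 159), (12, 156), (15, 156), (18, 155), (21, 156), (24, 155), (27, 155), (30, 157), (33, 162), (36, 195), (39, 202), (42, 200)]
xb [(-42, 190), (-39, 191), (-36, 191), (-33, 183), (-30, 169), (-27, 122), (-24, 108), (-21, 139), (-18, 157), (-15, 157), (-12, 156), (-9, 151), (-6, 152), (-3, 153), (0, 150), (3, 150), (6, 152), (9, 150), (12, 148), (15, 147), (18, 145), (21, 141), (24, 129), (27, 156), (30, 199), (33, 202), (36, 201), (39, 197), (42, 151)]
[([271.2, 176.0], 172), ([337.5, 180.7], 181), ([354.7, 210.0], 42)]
home grip px [[357.3659 209.8363]]
```

The frame after withdrawing shows an unbroken row: jaw at about −33 mm, square, batten, then stop at about 138 mm. That is about 171 mm, against the 170 mm the parts measure together. Both parts are centred and the grip is at its home pixel.

```bash
python3 -c "
from station import r
print(r.finish_job())"
```

```text
the job is handed in; nothing more can be done
None
```

The job is handed in at about 27 s: lever opened, batten laid at the stop with the square next to the jaw, and cam turned home to its end stop so the jaw holds both parts tight; one overshoot lowering the batten pressed it onto the bed at about 40 N, which may count against the force limit.

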